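# Close a loosely lidded ink tin in the bench tin press

## Task

Slide the ink tin that stands in front of the tin press, its lid still sticking up, across the bench into the press's V-guide, under the raised plate, until it sits fully home against both guide rails. Then turn the press's four-spoke star handle, spoke after spoke (the front spokes go down), so that the plate comes down and presses the lid fully home; do not push on the plate itself. Leave the plate down on the lid with the tin upright in the guide, and do not shove or knock over the other things on the bench.

Things in the scene. Friction and masses are not known exactly. Their poses are not given: they have to be found in the camera images.
- tin: The ink tin to be closed: an upright steel cylinder 100 mm in diameter (102 mm over the rims) and 100 mm tall with a pale paper band, standing on the bench, about 0.75 kg (0.5 to 0.9). Too wide to grip: it is to be pushed. Origin: centre of its underside; z up. It stands 0.18 to 0.25 m in front of the press's nest.
- lid (a joint): How far the tin's press-in lid stands proud of home, in m: 0 = fully home, 0.006 to 0.009 at the start. The lid goes down with about 8 N and stays where it is pressed.
- lid_top (a point): Centre of the top of the tin's lid, a plain metal disc 90 mm in diameter, 4 mm thick; 104 mm above the tin's underside when home, 110 to 113 mm at the start.
- press: The bench tin press: a grey C-frame fixed to the bench. Origin at bench level on the ram's axis, the nest centre. Its open front faces its own -x; z up. The column stands behind the nest (x from 75 mm); the head overhangs it: x -58 to 160 mm, y within 42 mm, z 179 to 285 mm. The tin slides on the bench itself: the bed plate is flush, there is no step.
- nest (a point): Centre of the nest, at bench level, with the press's axes: where the centre of the tin's underside is when the tin touches both rails. The V-guide is two steel rails, 30 mm high and 12 mm thick, each 40 degrees from the press's x axis, converging towards the column. They open towards the front: mouth 173 mm wide between the rail ends, 25 mm in front of this point.
- ram: The press's ram with its round plate, 82 mm in diameter and 10 mm thick, on a 28 mm rod; it moves straight up and down on the nest axis, geared to the star handle: down 18 mm for each rad of the handle. Origin: centre of the plate's underside, 136 mm above the bench at handle 0; 104 mm when the lid below it is home.
- star (a joint): Angle of the star handle, rad, 0 to 2.4; 0 to 0.4 at the start. It grows as the front spokes go down, and lowers the plate. The handle stays where it is left (about 0.35 N m of friction). With the tin below, the lid is home at about 1.78. It needs 4 to 8 N at the end of a spoke.
- hub (a point): Centre of the star handle's hub (44 mm in diameter, 26 mm thick), with the press's axes: 225 mm above the bench, 115 mm to the press's +y side and 30 mm behind the nest. The handle turns in the upright plane through this point square to the press's y axis. Four spokes 90 degrees apart, steel rods 12 mm thick, reach 105 mm from here to the centres of black balls 28 mm in diameter.
- small_tin: A closed small tin, 72 mm in diameter, 74 mm tall, to be left alone; origin at its underside.
- big_tin: A closed big tin, 152 mm in diameter, 124 mm tall, 2.2 kg, to be left alone; origin at its underside.
- ink_knife: An ink knife lying flat, 235 mm long along its x, 34 mm wide, 16 mm high, to be left alone; origin near its middle at bench level.
- wash_bottle: A white plastic bottle, 64 mm in diameter, 170 mm tall, to be left alone; origin at its underside.
- swatch_book: A closed white swatch book lying flat, 110 x 50 x 22 mm, to be left alone; origin at its underside.
- brayer: A hand ink roller, 110 mm wide, lying on a stone slab, to be left alone; origin below the roller's middle.
- loupe: A folding loupe, 50 mm cube-like, standing on the stack of sheets, to be left alone; origin at its underside.
- ball (a point): Centre of the ball on one of the four spokes; it turns with the handle. With the handle at 0 this spoke points 45 degrees above the level line from the hub to the press's front (-x), and it sinks as the handle's angle grows; the other spokes follow every 90 degrees.
There are look-alikes about, which are no part of the job. What is shaped like the tin but blue, purple or turquoise is not meant.

How it is judged (in metres and radians):
On the way, in this order (a step that is already met when the one before it is completed fails the run):
1. the tin is home in the V-guide with its lid still proud (horizontal distance between tin and nest below 0.006 m and angle between tin's own z axis and vertical below 0.06 rad and value of joint lid above 0.004 m), for 0.2 s.
2. the plate has pressed the lid home (value of joint lid below 0.0015 m and value of joint star above 1.6 rad), for 0.2 s.
At the end, for the whole second after the job is handed in: The tin stands upright (within 0.06 rad) in the V-guide, its centre within 6 mm of the nest centre; its lid is home (less than 1.5 mm proud); the star handle stands past 1.6 rad, with the plate down on the lid; tin and plate are at rest (all of step 2 and horizontal distance between tin and nest below 0.006 m and angle between tin's own z axis and vertical below 0.06 rad and linear speed of each of tin, ram below 0.01 m/s); the robot touches nothing.
It fails at once if the robot pushes on the ram or its plate directly (over 8 N) (contact force between any of the fingers, the arm and ram above 8 N).
It fails at once if the tin is tipped (over 0.3 rad) (angle between tin's own z axis and vertical above 0.3 rad).
It fails at once if another thing on the bench is shoved by more than 40 mm or knocked over (distance of any of small_tin, big_tin, ink_knife, wash_bottle, swatch_book, brayer, loupe from where it was at the start of the episode above 0.04 m or angle between any of small_tin, big_tin, wash_bottle, loupe's own z axis and vertical above 0.5 rad).
It also fails if it takes over 51 s, if anything falls off the work surface, if the arm or the gripper's body presses on something with over 40 N, if the wrist force passes 120 N, or if a joint passes its speed limit or range.

## Robot

A 7-joint arm with a two-finger parallel gripper is mounted at the origin on the work surface. World frame = base frame: x ahead of the robot, y to its left, z up, the work surface at z = 0. Lengths are in m, angles in degrees, forces in N, time in s.
With the tool pointing down it reaches from about 0.425 to 0.825 m from the base axis. Payload 3.6 kg.
Tool frame: the origin (TCP) lies midway between the tips of the shut fingers; the grasp point (between the pads) lies 19 mm behind it (r.grip_point_offset is the z of the grasp point in the tool frame, in m); z points along the fingers, y is the line along which they close (so a half turn about z gives the same grasp; the last joint's range is limited). The gripper opens to 93 mm and grips with 3 to 60 N. Pads are 15 mm wide; open, the fingers measure 128 mm over their backs; the gripper's body (75 mm by 188 mm) begins 65 mm behind the grasp point.
Start: joints at [64.716, 35.231, -0.722, 81.555, 0.464, 63.22, -2.315], TCP at [0.262, -0.595, 0.219] pointing down, gripper open.
Joint ranges: [-178.69, 178.69], [-17.37, 117.87], [-77.05, 75.6], [15.02, 138.74], [-78.02, 258.01], [0.78, 113.62], [-162.83, 162.83]. Speed limits (degrees/s): [159.86, 159.86, 180, 180, 180, 180, 180].

## Interface

Orientations are given as [roll, pitch, yaw] about the fixed x, y, z axes, in that order (R = Rz(yaw) Ry(pitch) Rx(roll)).
In Python, from cell import r, viewer gives the robot as it stands. The module is installed in compiled form; this text tells all that it offers.
- The arm moves only by the tool drive_tool, never from a script. Its argument "commands" is a list of rows, each a list of 3 entries, a list of its own where there are three numbers: the shift along the tool's x, y, z in mm, then the turn, a rotation vector about the tool's x, y, z in rad, then the opening, from 0 (shut) to 1 (fully open). In form: [[[dx, dy, dz], [rx, ry, rz], hand], ...]. A call has 1 to 10 rows; each row shifts and turns the commanded pose from where the row before left it, along the tool's axes as they then stand; what a row does not reach is not made up. A row lasts 1/12 s, in which the tool goes at most 41.7 mm and 7.16 degrees, less where a joint would pass 70% of its speed; a pose out of reach is approached as far as the arm can. A call with a gripper value outside its range is refused whole. The fingers move at their own pace and stop on an object; "newtons" is the grip in N (left out, the last holds). Time passes only in rows, so rows that do not move let the fingers close. It gives the time, the measured TCP pose, the force, the opening and the grip force at its end, in the units of the state.
- r.observe(): the state, without advancing time (a new reading comes with each control period).
- viewer.snapshot(name): name is "scene" or "side" or "wrist"; returns a dict with "frame" (420x560x3 uint8, blue, green, red), "fx", "fy", "cx", "cy" (pixels), "world_from_camera" (4x4, takes a point from camera to world coordinates). Camera axes: x right, y down, z forward; pixel columns grow to the right and rows downward; lengths in m; the calibration is good to about 2 mm. A picture is of the moment at which its call begins. There is no depth.
- r.finish_job(): hands the job in; it is judged then, once.
The state is a dict: "t": time; "joints": joint angles; "qvel": joint speeds; "tau": joint torques, N m; "tcp_pos": TCP position; "tcp_rot": TCP orientation; "contact_force": force on the tool from outside, world axes, zero at the start; "ft_torque": the same for the moment, N m; "width": finger opening in m; "gripper_force": force on a finger pad.
Only numpy, scipy, OpenCV 4.12 (cv2) and the standard library are available. Lean on these libraries where they do the work, as an engineer would, in place of code of your own. Each camera call takes 0.05 s, during which the arm holds its last target. There are 200 camera calls.

## Working session

There is one attempt and no reset: what is moved stays moved. The work goes in short steps, Python scripts to look and compute and a tool call to move; the robot and the scene stay as the last step left them, time stands still between calls to the robot, and variables do not carry over. Pictures are saved under pics/ and viewed, at most 10 in all, crops included, and the job is handed in when it is done.

Besides the shell and the picture viewer there is one more tool, called after "Request:" as a command line: name --argument value ..., lists and objects as JSON in quotes. drive_tool: Moves the arm, as the interface text tells. Its arguments: {"type":"object","properties":{"commands":{"type":"array"},"newtons":{"type":"number"}},"required":["commands"]}

```bash
mkdir -p pics; cat > h.py <<'E'
import numpy as np, cv2
from cell import r, viewer
def snap(n,f=None):
    s=viewer.snapshot(n)
    if f: cv2.imwrite('pics/'+f,s['frame'])
    return s
def ray(s,u,v):
    M=np.array(s['world_from_camera']); d=np.array([(u-s['cx'])/s['fx'],(v-s['cy'])/s['fy'],1.])
    return M[:3,3],M[:3,:3]@d
def onz(s,u,v,z):
    o,d=ray(s,u,v); return o+d*(z-o[2])/d[2]
def proj(s,p):
    M=np.linalg.inv(np.array(s['world_from_camera'])); q=M[:3,:3]@np.array(p)+M[:3,3]
    return np.array([s['fx']*q[0]/q[2]+s['cx'],s['fy']*q[1]/q[2]+s['cy']])
def tri(*rs):
    A=0;b=0
    for o,d in rs:
        d=d/np.linalg.norm(d);P=np.eye(3)-np.outer(d,d);A=A+P;b=b+P@o
    return np.linalg.solve(A,b)
E
python3 - <<'E'
from h import *
import pickle
S={n:snap(n,n+'0.png') for n in('scene','side')}
pickle.dump(S,open('s0.pkl','wb'))
for n in S: print(n,np.round(S[n]['world_from_camera'],3).tolist(),S[n]['fx'],S[n]['cx'])
o=r.observe();print(o['t'],o['tcp_pos'],o['tcp_rot'],r.grip_point_offset)
E
```

```text
scene [[0.789, 0.412, -0.457, 1.363], [0.615, -0.522, 0.592, -1.015], [0.005, -0.747, -0.665, 1.369], [0.0, 0.0, 0.0, 1.0]] 488.8179425541914 277.47201949342343
side [[-0.887, -0.284, 0.364, -0.025], [-0.461, 0.533, -0.709, 1.179], [0.008, -0.797, -0.604, 1.162], [0.0, 0.0, 0.0, 1.0]] 443.1451396692079 278.88433849150994
0.1 [ 0.26166378 -0.5942261   0.21759879] [-1.79866936e+02  1.83146593e-03  2.37713196e+01] -0.0188
```

View pics/scene0.png

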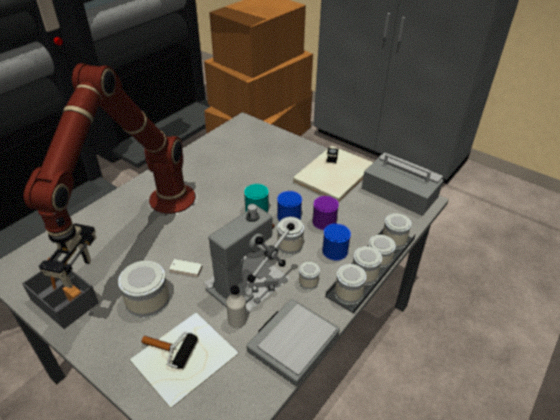

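View pics/side0.png

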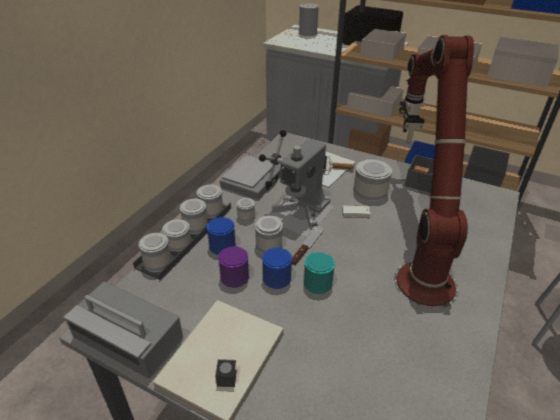

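The tin is the only pale one standing in front of the press: scene (291,235), side (268,235). Things that could be mistaken for it, by scene pixel:
- Blue tins at (290,207) and (336,242), purple at (325,212), turquoise at (257,199).
- Pale tins on the tray at (350,283), (368,263), (382,248) and (397,229).
- Small tin at (309,275) and big tin at (143,287).

I'll check the choice with close crops.

```bash
python3 - <<'E'
import cv2
for n,x,y,w,h in(('scene',200,195,140,105),('side',220,120,128,144)):
    im=cv2.imread(f'pics/{n}0.png')[y:y+h,x:x+w]
    k=5 if n=='scene' else 4
    cv2.imwrite(f'pics/{n}0c.png',cv2.resize(im,None,fx=k,fy=k,interpolation=cv2.INTER_CUBIC))
E
```

```text
(no output)
```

View pics/scene0c.png

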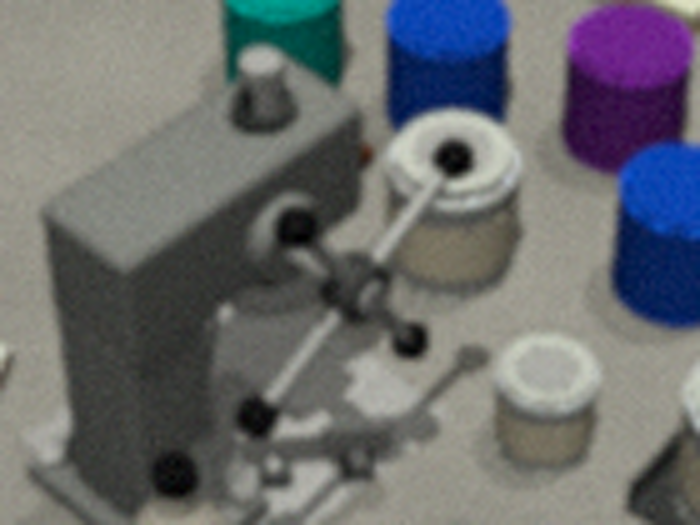

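View pics/side0c.png

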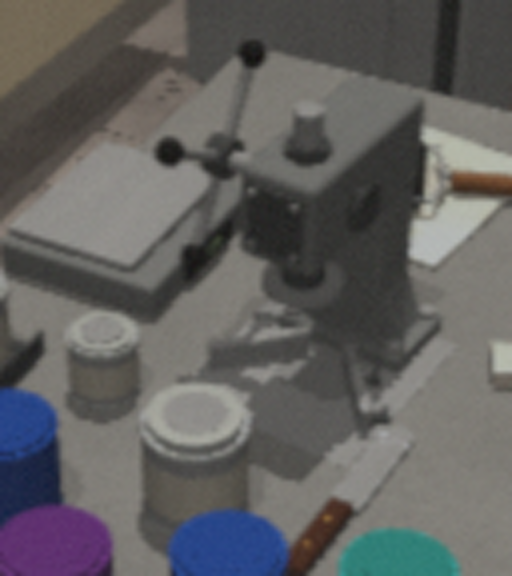

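The chosen tin has a pale band and sits at scene (291,235), side (269,230). It stands in front of the press, and the ball of the upper front spoke overlaps it in the scene view. Next I'll triangulate the tin, the hub, the balls and the corners of the head.

```bash
cat > m.py <<'E'
from h import *
import pickle
S=pickle.load(open('s0.pkl','rb'));A=S['scene'];B=S['side']
a=lambda x,y:(200+x/5,195+y/5)
b=lambda x,y:(220+x/4,120+y/4)
def T(n,p,q):
    P=tri(ray(A,*p),ray(B,*q));e=[np.linalg.norm(proj(A,P)-p),np.linalg.norm(proj(B,P)-q)]
    print(n,np.round(P,4),np.round(e,1));return P
lid=T('rim',a(453,160),b(195,416))
hub=T('hub',a(357,285),b(222,155))
sc=dict(F=a(453,158),U=a(297,227),D=a(409,340),Bk=a(257,415));sd=dict(u=b(251,53),l=b(170,151),d=b(190,262))
for i in sc:
    for j in sd: T(i+j,sc[i],sd[j])
c=[T('FR',a(360,105),b(245,165)),T('BL',a(45,213),b(423,98)),T('BR',a(125,270),b(345,75)),T('FL',a(268,58),b(318,190))]
print('z285',[np.round(onz(A,*a(*p),.285)[:2],3) for p in((360,105),(45,213),(125,270))],[np.round(onz(B,*b(*p),.285)[:2],3) for p in((245,165),(423,98),(318,190),(345,75))])
print('knob',T('knob',a(262,60),b(308,108)))
for n,p,q,z in(('small',(547,368),(104,330),.074),): print(n,onz(A,*a(*p),z),onz(B,*b(*q),z))
for n,p in(('knife tip',(408,432)),('knife mid',(350,500)),('knife h',(295,565))): print(n,np.round(onz(B,*b(*p),.01),3))
for n,p,z in(('blue1',(229.8*1,0),.1),): pass
for n,p in(('blue',(277,257)),('turq',(319,262)),('purp',(234,256)),('blue2',(222,227))): print(n,np.round(onz(B,*p,.1),3))
print('bottle cap',onz(A,*a(175,473),.165))
E
python3 m.py
```

```text
rim [0.5781 0.0829 0.1019] [0.1 0.1]
hub [ 0.6763 -0.1564  0.2246] [0. 0.]
Fu [ 0.6849 -0.1394  0.3401] [13.9 11.3]
Fl [ 0.6848 -0.0663  0.2759] [0.1 0.1]
Fd [ 0.6351 -0.0043  0.2021] [1.3 1.2]
Uu [ 0.6717 -0.2087  0.3154] [0.1 0. ]
Ul [ 0.671  -0.1369  0.2499] [14.6 12. ]
Ud [ 0.6183 -0.0773  0.1713] [13.3 11.8]
Du [ 0.7283 -0.2337  0.2838] [13.1  9.7]
Dl [ 0.7308 -0.161   0.2117] [2.1 1.6]
Dd [ 0.6805 -0.101   0.1274] [0.7 0.6]
Bku [ 0.7176 -0.3021  0.2588] [0.4 0.3]
Bkl [ 0.7198 -0.2309  0.1855] [16.3 12.2]
Bkd [ 0.6668 -0.174   0.0959] [14.8 12. ]
FR [ 0.6077 -0.0688  0.2816] [0.4 0.4]
BL [ 0.5117 -0.2692  0.2772] [0.3 0.2]
BR [ 0.5935 -0.2751  0.28  ] [1.6 1.2]
FL [ 0.5293 -0.0673  0.2794] [0.3 0.2]
z285 [array([ 0.611, -0.071]), array([ 0.519, -0.274]), array([ 0.592, -0.28 ])] [array([ 0.604, -0.065]), array([ 0.506, -0.257]), array([ 0.526, -0.059]), array([ 0.593, -0.263])]
knob [ 0.5656 -0.1158  0.3303] [0. 0.]
knob [ 0.5656043  -0.11577641  0.33025083]
small [ 0.74206688 -0.0237012   0.074     ] [ 0.73854002 -0.02066264  0.074     ]
knife tip [ 0.431 -0.09   0.01 ]
knife mid [0.441 0.027 0.01 ]
knife h [0.45  0.129 0.01 ]
blue [0.472 0.219 0.1  ]
turq [0.336 0.175 0.1  ]
purp [0.603 0.284 0.1  ]
blue2 [0.722 0.176 0.1  ]
bottle cap [ 0.65231132 -0.31090113  0.165     ]
```

Request:
drive_tool --commands '[[[0,0,-22],[0,0,-0.12],0.65],[[0,0,-22],[0,0,-0.12],0.65],[[0,0,-22],[0,0,-0.12],0.65],[[0,0,-22],[0,0,-0.12],0.65],[[0,0,-22],[0,0,-0.12],0.65],[[0,0,-22],[0,0,-0.12],0.65],[[0,0,-22],[0,0,-0.12],0.65],[[0,0,-22],[0,0,-0.12],0.65],[[0,0,-22],[0,0,-0.12],0.65],[[0,0,0],[0,0,0],0.65]]'

```text
t: 0.93
tcp_pos: [0.2625, -0.596, 0.421]
tcp_rot: [179.7, 0.4, 85.8]
contact_force: [-0.2, 0.5, 0.8]
width: 0.0603
gripper_force: 0.0
```

Request:
drive_tool --commands '[[[38,13,0],[0,0,0],0.65],[[38,13,0],[0,0,0],0.65],[[38,13,0],[0,0,0],0.65],[[38,13,0],[0,0,0],0.65],[[38,13,0],[0,0,0],0.65],[[38,13,0],[0,0,0],0.65],[[38,13,0],[0,0,0],0.65],[[38,13,0],[0,0,0],0.65],[[38,13,0],[0,0,0],0.65],[[38,13,0],[0,0,0],0.65]]'

```text
t: 1.77
tcp_pos: [0.4202, -0.2238, 0.4156]
tcp_rot: [-179.9, -0.0, 85.5]
contact_force: [0.5, -0.2, -0.3]
width: 0.0606
gripper_force: 0.0
```

Request:
drive_tool --commands '[[[38,13,0],[0,0,0],0.65],[[38,13,0],[0,0,0],0.65],[[38,13,0],[0,0,0],0.65],[[38,13,0],[0,0,0],0.65],[[38,13,0],[0,0,0],0.65],[[38,13,0],[0,0,0],0.65],[[38,13,0],[0,0,0],0.65],[[38,13,0],[0,0,0],0.65],[[38,13,0],[0,0,0],0.65],[[0,0,0],[0,0,0],0.65]]'

```text
t: 2.6
tcp_pos: [0.5623, 0.1163, 0.4139]
tcp_rot: [-179.7, -0.4, 86.4]
contact_force: [-1.1, 0.5, -0.0]
width: 0.0603
gripper_force: 0.0
```

```bash
python3 - <<'E'
from h import *
import pickle
w=snap('wrist','w1.png');pickle.dump(w,open('w1.pkl','wb'))
o=r.observe();print(o['tcp_pos'],o['tcp_rot'])
for n,p in(('rim',(.578,.083,.102)),('lid',(.578,.083,.111)),('nest',(.5645,-.1175,0)),('F',(.6848,-.0663,.2759))):print(n,proj(w,p))
E
```

```text
[0.56225715 0.11164414 0.41428957] [-1.79740609e+02 -1.33145788e-01  8.60957155e+01]
rim [293.38494929 198.37937319]
lid [293.60801696 199.84450066]
nest [289.89582333 294.81944938]
F [412.5948125  373.90868471]
```

View pics/w1.png

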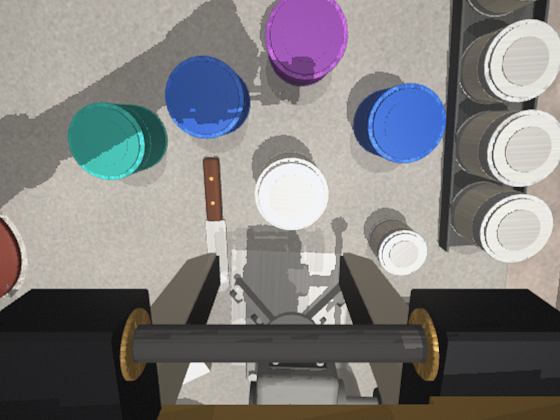

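The tin's rim is centred at (291,193) with a clear lane to the V-guide, whose rail ends are near (235,290) and (345,290). The knife at (213,220) lies clear to the left. I'll move behind the tin and descend.

Request:
drive_tool --commands '[[[30,8,0],[0,0,0.01],0.65],[[30,9,0],[0,0,0],0.65],[[0,0,37],[0,0,0],0.65],[[0,0,37],[0,0,0],0.65],[[0,0,37],[0,0,0],0.65],[[0,0,37],[0,0,0],0.65],[[0,0,37],[0,0,0],0.65],[[0,0,0],[0,0,0],0.65],[[0,0,0],[0,0,0],0.65]]'

```text
t: 3.4
tcp_pos: [0.5838, 0.1625, 0.23]
tcp_rot: [-179.7, 0.2, 84.9]
contact_force: [1.0, -0.4, 0.4]
width: 0.0606
gripper_force: 0.0
```

Request:
drive_tool --commands '[[[10,0,30],[0,0,-0.01],0.65],[[0,0,37],[0,0,0],0.65],[[0,0,37],[0,0,0],0.65],[[0,0,37],[0,0,0],0.65],[[0,0,30],[0,0,0],0.65],[[0,0,14],[0,0,0],0.65],[[0,0,0],[0,0,0],0.65]]'

```text
t: 3.98
tcp_pos: [0.586, 0.1738, 0.0458]
tcp_rot: [-179.9, 0.1, 85.5]
contact_force: [0.5, 0.0, -0.4]
width: 0.0601
gripper_force: 0.0
```

Request:
drive_tool --commands '[[[-15,0,0],[0,0,0],0.65],[[-10,0,0],[0,0,0],0.65],[[-8,0,0],[0,0,0],0.65],[[-8,0,0],[0,0,0],0.65],[[-8,0,0],[0,0,0],0.65],[[-10,0,0],[0,0,0],0.65],[[-10,0,0],[0,0,0],0.65],[[-10,0,0],[0,0,0],0.65],[[-10,0,0],[0,0,0],0.65],[[-10,0,0],[0,0,0],0.65]]'

```text
t: 4.82
tcp_pos: [0.58, 0.0796, 0.0489]
tcp_rot: [179.7, -0.4, 85.8]
contact_force: [0.8, 5.8, 2.7]
width: 0.0606
gripper_force: 3.1
```

Request:
drive_tool --commands '[[[-8,0,0],[0,0,0],0.65],[[-8,0,0],[0,0,0],0.65],[[-8,0,0],[0,0,0],0.65],[[-6,0,0],[0,0,0],0.65],[[0,0,0],[0,0,0],0.65]]'

```text
t: 5.23
tcp_pos: [0.5777, 0.047, 0.0485]
tcp_rot: [179.7, -0.2, 85.6]
contact_force: [0.7, 3.2, 4.4]
width: 0.0605
gripper_force: 2.2
```

Request:
drive_tool --commands '[[[0,0,0],[0,-0.1,0],0.65],[[0,0,0],[0,-0.1,0],0.65],[[0,0,0],[0,-0.1,0],0.65],[[0,0,0],[0,-0.1,0],0.65],[[0,0,0],[0,-0.1,0],0.65],[[0,0,0],[0,-0.1,0],0.65],[[0,0,0],[0,-0.1,0],0.65],[[0,0,0],[0,0,0],0.65]]'

```text
t: 5.9
tcp_pos: [0.5746, 0.0513, 0.0438]
tcp_rot: [-179.6, 40.1, 86.3]
contact_force: [-1.0, 1.8, -0.1]
width: 0.0602
gripper_force: 0.0
```

Request:
drive_tool --commands '[[[-6.1,1,5.1],[0,0,0],0.65],[[-6.1,1,5.1],[0,0,0],0.65],[[-6.1,0,5.1],[0,0,0],0.65],[[-6.1,0,5.1],[0,0,0],0.65],[[-6.1,0,5.1],[0,0,0],0.65],[[-6.1,0,5.1],[0,0,0],0.65],[[-6.1,0,5.1],[0,0,0],0.65],[[-6.1,0,5.1],[0,0,0],0.65],[[-6.1,0,5.1],[0,0,0],0.65],[[-6.1,0,5.1],[0,0,0],0.65]]'

```text
t: 6.73
tcp_pos: [0.5719, -0.0339, 0.0471]
tcp_rot: [180.0, 40.1, 85.7]
contact_force: [0.2, 3.0, -1.1]
width: 0.0603
gripper_force: 2.1
```

Now slowly the rest of the way, watching the force.

Request:
drive_tool --commands '[[[-3.8,0,3.2],[0,0,0],0.65],[[-3.8,0,3.2],[0,0,0],0.65],[[-3.8,0,3.2],[0,0,0],0.65],[[-3.8,0,3.2],[0,0,0],0.65],[[-3.8,0,3.2],[0,0,0],0.65],[[-2.3,0,1.9],[0,0,0],0.65],[[0,0,0],[0,0,0],0.65]]'

```text
t: 7.32
tcp_pos: [0.5695, -0.0627, 0.0472]
tcp_rot: [-180.0, 40.2, 85.6]
contact_force: [0.4, 2.7, -0.9]
width: 0.0605
gripper_force: 1.2
```

Request:
drive_tool --commands '[[[-2.3,0,1.9],[0,0,0],0.65],[[-2.3,0,1.9],[0,0,0],0.65],[[0,0,0],[0,0,0],0.65]]'

```text
t: 7.57
tcp_pos: [0.5692, -0.0677, 0.0471]
tcp_rot: [-180.0, 40.1, 85.6]
contact_force: [1.2, 3.2, -0.8]
width: 0.0604
gripper_force: 1.8
```

Request:
drive_tool --commands '[[[-2.3,0,1.9],[0,0,0],0.65],[[-2.3,0,1.9],[0,0,0],0.65],[[0,0,0],[0,0,0],0.65]]'

```text
t: 7.82
tcp_pos: [0.569, -0.0694, 0.0468]
tcp_rot: [180.0, 39.8, 85.8]
contact_force: [-1.2, 9.5, 3.1]
width: 0.0604
gripper_force: 4.9
```

Request:
drive_tool --commands '[[[-2.3,0,1.9],[0,0,0],0.65],[[-1.5,0,1.3],[0,0,0],0.65],[[0,0,0],[0,0,0],0.65]]'

```text
t: 8.07
tcp_pos: [0.5688, -0.0701, 0.0465]
tcp_rot: [180.0, 39.5, 85.9]
contact_force: [-3.8, 16.1, 7.9]
width: 0.0605
gripper_force: 8.4
```

Request:
drive_tool --commands '[[[-2,-1,1.6],[0,0,0],0.65],[[0,-1,0],[0,0,0],0.65],[[0,2,0],[0,0,0],0.65],[[0,0,0],[0,0,0],0.65]]'

```text
t: 8.4
tcp_pos: [0.5681, -0.0708, 0.0462]
tcp_rot: [-179.9, 39.4, 86.0]
contact_force: [-5.4, 19.1, 9.3]
width: 0.0607
gripper_force: 11.1
```

Request:
drive_tool --commands '[[[6,0,-5],[0,0,0],0.65],[[9,0,-8],[0,0,0],0.65],[[15,0,-13],[0,0,0],0.65],[[15,0,-13],[0,0,0],0.65],[[0,0,0],[0,0,0],0.65]]'

```text
t: 8.82
tcp_pos: [0.5735, -0.0175, 0.0476]
tcp_rot: [180.0, 40.0, 85.9]
contact_force: [0.4, 1.5, 0.0]
width: 0.0605
gripper_force: 0.0
```

```bash
python3 - <<'E'
from h import *
import pickle
S={n:snap(n,n+'1.png') for n in('scene','side')};pickle.dump(S,open('s1.pkl','wb'))
B=S['side'];k=5
c=B['frame'][140:255,235:365];c=cv2.resize(c,None,fx=k,fy=k,interpolation=cv2.INTER_CUBIC)
cv2.imwrite('pics/side1c.png',c)
for p in((.5645,-.1175,.1),(.5645,-.1175,.111),(.5645,-.1175,.0)): print((proj(B,p)-[235,140])*k)
E
```

```text
[302.72845702 284.04019062]
[303.14916206 273.00349045]
[299.04346439 380.71162158]
```

View pics/side1c.png

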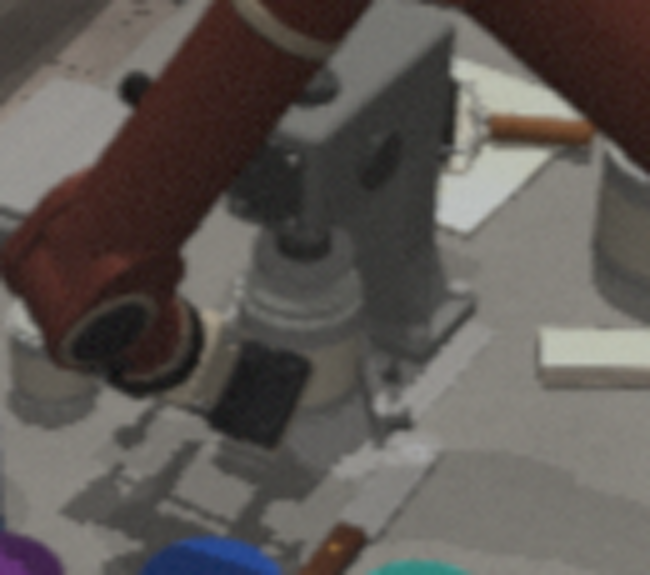

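The tin sits under the plate, with its rim centre at crop (302,290). That matches the projected nest at (302,284), so it is home. Next I'll withdraw upward and go to the front spoke's ball.

Request:
drive_tool --commands '[[[15,0,-13],[0,0,0],0.65],[[-24,0,-28],[0,0,0],0.65],[[-24,0,-28],[0,0,0],0.65],[[-24,0,-28],[0,0,0],0.65],[[-24,0,-28],[0,0,0],0.65],[[-24,0,-28],[0,0,0],0.65],[[-24,0,-28],[0,0,0],0.65],[[-24,0,-28],[0,0,0],0.65],[[-16,0,-19],[0,0,0],0.65],[[0,0,0],[0,0,0],0.65]]'

```text
t: 9.75
tcp_pos: [0.5753, -0.0068, 0.3377]
tcp_rot: [179.2, 40.1, 84.8]
contact_force: [0.8, -0.3, 1.1]
width: 0.0605
gripper_force: 0.0
```

Request:
drive_tool --commands '[[[0,10,0],[0,0.1,0],0.65],[[0,15,0],[0,0.1,0],0.65],[[0,15,0],[0,0.1,0],0.65],[[0,15,0],[0,0.1,0],0.65],[[0,15,0],[0,0.1,0],0.65],[[0,15,0],[0,0.1,0],0.65],[[0,15,0],[0,0.1,0],0.65],[[0,15,0],[0,0,0],0.65],[[0,10,0],[0,0,0],0.65],[[0,0,0],[0,0,0],0.65]]'

```text
t: 10.58
tcp_pos: [0.6988, -0.0176, 0.3283]
tcp_rot: [-179.7, 0.2, 85.3]
contact_force: [0.1, -0.1, -0.7]
width: 0.0605
gripper_force: 0.0
```

Request:
drive_tool --commands '[[[-25,15,0],[0,0,0],0.65],[[-25,14,0],[0,0,0],0.65],[[0,0,0],[0,0,0],0.65],[[0,0,0],[0,0,0],0.65]]'

```text
t: 10.92
tcp_pos: [0.7228, -0.0688, 0.3294]
tcp_rot: [-179.8, 0.2, 85.3]
contact_force: [-0.1, -0.4, -0.3]
width: 0.0606
gripper_force: 0.0
```

```bash
python3 - <<'E'
from h import *
import pickle
w=snap('wrist','w2.png');A=snap('scene','scene2.png');pickle.dump((w,A),open('s2.pkl','wb'))
o=r.observe();print(o['tcp_pos'],o['tcp_rot'])
k=4;c=cv2.resize(A['frame'][190:290,215:315],None,fx=k,fy=k,interpolation=cv2.INTER_CUBIC)
m=np.zeros((420,960,3),np.uint8);m[:420,:560]=w['frame'];m[:400,560:]=c
m=cv2.resize(m,(800,350));cv2.imwrite('pics/m2.png',m)
for p in((.6848,-.0663,.2759),(.5645,-.1175,.1)):print(proj(w,p)*.8333,proj(A,p))
print(w['world_from_camera'])
E
```

```text
[ 0.72286825 -0.06492081  0.3306246 ] [-1.79865801e+02 -1.18389981e-03  8.56439374e+01]
[184.72087659 197.62606538] [290.5480666  226.59097973]
[124.51921549 196.54640919] [253.69103573 256.0797502 ]
[[ 0.99668265 -0.07712518 -0.02598835  0.7294269 ]
 [-0.08129612 -0.95846537 -0.27337716  0.00820658]
 [-0.00382467  0.27458303 -0.96155579  0.49577728]
 [ 0.          0.          0.          1.        ]]
```

View pics/m2.png

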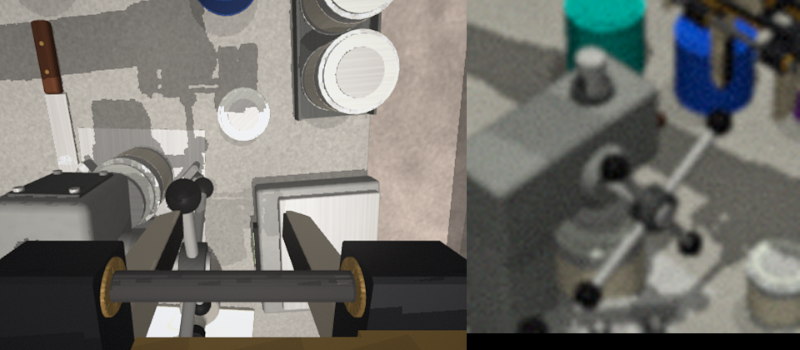

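The ball is at (184,195) in the wrist half of the picture, against a predicted (185,198). The left finger is above it. I'll compute the arc in tool axes.

```bash
cat > arc.py <<'E'
from h import *
import sys
o=r.observe();p=np.array(o['tcp_pos'])
f=np.array([.078,.997]);l=np.array([.997,-.078]);hub=np.array([.6763,-.1564])
cur=np.array([(p[:2]-hub)@f,p[2]-.2246])*1e3
th0=np.radians(o['tcp_rot'][1]);print('cur f,z,lat',cur,((p[:2]-hub)@l)*1e3,th0)
def W(s):
    a=s-.785;t=min(max(a,0),.8);return np.array([105*np.cos(a)+14*np.sin(t),-105*np.sin(a)+14*np.cos(t)]),t
for s in map(float,sys.argv[1:]):
    q,t=W(s);d=q-cur;x=d@[np.cos(th0),-np.sin(th0)];z=d@[-np.sin(th0),-np.cos(th0)]
    print(s,'dx %.1f dz %.1f ry %.3f'%(x,z,-(t-th0)));cur,th0=q,t
E
python3 arc.py .27 .37 .47 .57 .67 .77 .87 .97 1.07 1.17 1.27 1.37 1.47 1.57 1.67 1.77 1.87 1.97
```

```text
cur f,z,lat [ 94.83707406 106.02460485] 39.29316641218043 -2.066294966951432e-05
0.27 dx -3.5 dz 40.3 ry -0.000
0.37 dx 4.7 dz 9.4 ry 0.000
0.47 dx 3.7 dz 9.8 ry 0.000
0.57 dx 2.7 dz 10.1 ry 0.000
0.67 dx 1.7 dz 10.4 ry 0.000
0.77 dx 0.7 dz 10.5 ry 0.000
0.87 dx 0.8 dz 10.5 ry -0.085
0.97 dx 0.9 dz 10.6 ry -0.100
1.07 dx 0.9 dz 10.6 ry -0.100
1.17 dx 0.9 dz 10.6 ry -0.100
1.27 dx 0.9 dz 10.6 ry -0.100
1.37 dx 0.9 dz 10.6 ry -0.100
1.47 dx 0.9 dz 10.6 ry -0.100
1.57 dx 0.9 dz 10.6 ry -0.100
1.67 dx -0.3 dz 10.5 ry -0.015
1.77 dx -1.4 dz 10.4 ry -0.000
1.87 dx -2.4 dz 10.2 ry -0.000
1.97 dx -3.5 dz 9.9 ry -0.000
```

Request:
drive_tool --commands '[[[-2,-3,15],[0,0,0],0.65],[[-1.5,0,15],[0,0,0],0.65],[[0,0,10],[0,0,0],0.65],[[4.7,0,9.4],[0,0,0],0.65],[[3.7,0,9.8],[0,0,0],0.65],[[0,0,0],[0,0,0],0.65]]'

```text
t: 11.52
tcp_pos: [0.7206, -0.0571, 0.2704]
tcp_rot: [-179.9, -0.1, 85.8]
contact_force: [0.0, 0.7, 0.2]
width: 0.0607
gripper_force: 0.0
```

Request:
drive_tool --commands '[[[2.7,0,10.1],[0,0,0],0.65],[[1.7,0,10.4],[0,0,0],0.65],[[0,0,0],[0,0,0],0.65]]'

```text
t: 11.77
tcp_pos: [0.7216, -0.0538, 0.25]
tcp_rot: [-179.9, -0.1, 85.8]
contact_force: [0.2, -0.4, 0.5]
width: 0.0605
gripper_force: 0.4
```

```bash
python3 - <<'E'
from h import *
w=snap('wrist','w3.png');A=snap('scene')
k=4;c=cv2.resize(A['frame'][190:290,215:315],None,fx=k,fy=k,interpolation=cv2.INTER_CUBIC)
m=np.zeros((420,960,3),np.uint8);m[:420,:560]=w['frame'];m[:400,560:]=c
cv2.imwrite('pics/m3.png',cv2.resize(m,(800,350)))
o=r.observe();print(o['tcp_pos'],o['contact_force'])
for s in(.27,.67):
    a=s-.785;p=np.array([.6763,-.1564,.2246])+.105*np.array([.078*np.cos(a),.997*np.cos(a),-np.sin(a)]);print(s,p,proj(w,p)*.8333,(proj(A,p)-[215,190])*3.333+[466,0])
E
```

```text
[ 0.72142501 -0.0562968   0.25079099] [ 0.07495517 -0.02114949 -0.32673873]
0.27 [ 0.6834277  -0.06529341  0.27631616] [164.0527083 271.2544285] [717.30551115 120.50352418]
0.67 [ 0.6844359  -0.05240647  0.2366484 ] [176.44225272 219.43613926] [724.91680884 142.94801628]
```

View pics/m3.png

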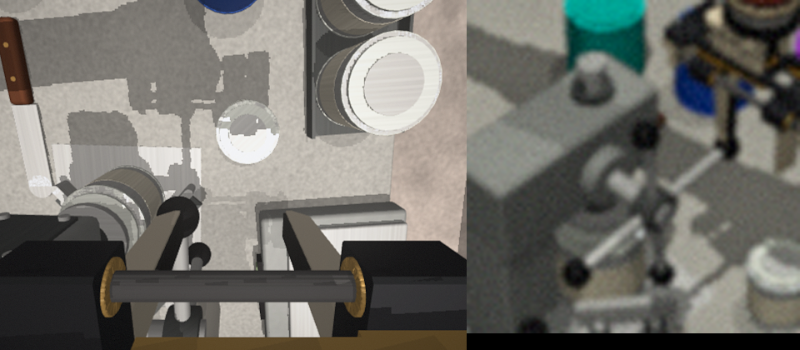

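The handle is turning: the ball is at (727,148), so the star angle is about 0.7. The finger sits about 5 mm to the left of the ball's centre, so I'll shift it and continue.

Request:
drive_tool --commands '[[[0,4,0],[0,0,0],0.65],[[0.7,0,10],[0,0,0],0.65],[[0.8,0,10.5],[0,-0.085,0],0.65],[[0.9,0,10.6],[0,-0.1,0],0.65],[[0,0,0],[0,0,0],0.65]]'

```text
t: 12.28
tcp_pos: [0.7257, -0.0485, 0.2177]
tcp_rot: [-179.8, 10.5, 86.2]
contact_force: [-0.1, 2.8, 0.6]
width: 0.0605
gripper_force: 0.6
```

```bash
python3 arc.py .97 1.07 1.17 1.27 1.37 1.47 1.57 1.67 1.77 1.87 1.97; python3 -c "
from h import *
print(r.observe()['contact_force'])"
```

```text
cur f,z,lat [111.39653841  -6.94741864] 40.78984900123303 0.18408807321511889
0.97 dx -5.8 dz -0.3 ry -0.001
1.07 dx 0.9 dz 10.6 ry -0.100
1.17 dx 0.9 dz 10.6 ry -0.100
1.27 dx 0.9 dz 10.6 ry -0.100
1.37 dx 0.9 dz 10.6 ry -0.100
1.47 dx 0.9 dz 10.6 ry -0.100
1.57 dx 0.9 dz 10.6 ry -0.100
1.67 dx -0.3 dz 10.5 ry -0.015
1.77 dx -1.4 dz 10.4 ry -0.000
1.87 dx -2.4 dz 10.2 ry -0.000
1.97 dx -3.5 dz 9.9 ry -0.000
[-0.10774991  2.78132322  0.62357363]
```

Request:
drive_tool --commands '[[[-5,0,3],[0,0,0],0.65],[[0.5,0,10.6],[0,-0.1,0],0.65],[[0.5,0,10.6],[0,-0.1,0],0.65],[[0.5,0,10.6],[0,-0.1,0],0.65],[[0,0,0],[0,0,0],0.65]]'

```text
t: 12.7
tcp_pos: [0.7245, -0.0679, 0.1853]
tcp_rot: [-179.8, 28.1, 85.9]
contact_force: [1.6, 1.1, -0.9]
width: 0.0602
gripper_force: 0.6
```

```bash
python3 arc.py  1.27 1.37 1.47 1.57 1.67 1.77 ; python3 -c "
from h import *
snap('scene','sc4.png');print(r.observe()['contact_force'])
im=cv2.imread('pics/sc4.png');g=im.max(2);m=(g<28).astype('uint8')[190:300,215:330]
n,_,st,c=cv2.connectedComponentsWithStats(m)
print([(st[i,4],(c[i]+[215,190]).round(1)) for i in range(1,n) if st[i,4]>10])
for s in (1.07,1.17,1.27,1.37):
  for k in range(4):
    a=s-.785-k*np.pi/2;print(s,k,proj(viewer_s:=S0,np.array([.6763,-.1564,.2246])+.105*np.array([.078*np.cos(a),.997*np.cos(a),-np.sin(a)])).round(1)) if (S0:=__import__('pickle').load(open('s0.pkl','rb'))['scene']) else 0
"
```

```text
cur f,z,lat [ 92.03004556 -39.27152452] 41.151800655139276 0.4897073026202774
1.27 dx 5.2 dz -5.9 ry 0.005
1.37 dx 0.9 dz 10.6 ry -0.100
1.47 dx 0.9 dz 10.6 ry -0.100
1.57 dx 0.9 dz 10.6 ry -0.100
1.67 dx -0.3 dz 10.5 ry -0.015
1.77 dx -1.4 dz 10.4 ry -0.000
[-0.86962096  0.63884009 -0.18037526]
[(np.int32(44), array([317.1, 205.9])), (np.int32(27), array([294.2, 209.9])), (np.int32(11), array([292.8, 220.2])), (np.int32(19), array([317.2, 222.4])), (np.int32(29), array([282.3, 223.7])), (np.int32(30), array([319.8, 230. ])), (np.int32(14), array([314. , 233.7])), (np.int32(39), array([250. , 255.1])), (np.int32(24), array([259.2, 279.9])), (np.int32(50), array([234.5, 289.8]))]
1.07 0 [291.7 242.3]
1.07 1 [277.7 224.6]
1.07 2 [249.1 262.7]
1.07 3 [265.5 277.7]
1.17 0 [290.9 244.9]
1.17 1 [279.8 223.9]
1.17 2 [249.8 259.9]
1.17 3 [263.4 278.7]
1.27 0 [290.  247.5]
1.27 1 [281.9 223.4]
1.27 2 [250.7 257. ]
1.27 3 [261.4 279.4]
1.37 0 [288.9 250.2]
1.37 1 [283.7 223.2]
1.37 2 [251.8 254.1]
1.37 3 [259.5 279.9]
```

Request:
drive_tool --commands '[[[3.5,0,5],[0,-0.05,0],0.65],[[1.5,0,7],[0,-0.08,0],0.65],[[1.5,0,7],[0,-0.08,0],0.65],[[0,0,0],[0,0,0],0.65]]'

```text
t: 13.08
tcp_pos: [0.7244, -0.0705, 0.166]
tcp_rot: [-179.8, 39.8, 85.9]
contact_force: [1.9, 2.4, 0.6]
width: 0.0605
gripper_force: 1.0
```

```bash
cat > st.py <<'E'
from h import *
from scipy.optimize import linear_sum_assignment
A=snap('scene');g=A['frame'].max(2);m=(g<28).astype('uint8')
n,_,st,c=cv2.connectedComponentsWithStats(m)
P=[c[i] for i in range(1,n) if st[i,4]>10]
S=np.arange(.6,2.4,.01)
for k in(1,2,3):
    Q=np.array([proj(A,np.array([.6763,-.1564,.2246])+.105*np.array([.078*np.cos(a),.997*np.cos(a),-np.sin(a)])) for a in S-.785-k*np.pi/2])
    D=np.array([[np.linalg.norm(q-p) for q in Q] for p in P]);i,j=np.unravel_index(D.argmin(),D.shape);print('ball',k,'s=%.2f d=%.1f'%(S[j],D[i,j]),P[i].round(1))
print(r.observe()['contact_force'].round(1))
E
python3 st.py; python3 arc.py 1.47 1.57 1.67 1.77 1.87
```

```text
ball 1 s=1.48 d=0.4 [285.6 223.8]
ball 2 s=1.46 d=0.7 [252.4 251.1]
ball 3 s=1.57 d=0.2 [255.9 280.2]
[ 1.   0.5 -0.2]
cur f,z,lat [ 88.96763766 -57.88235195] 41.07940034982632 0.6909563735837594
1.47 dx -0.5 dz -2.5 ry 0.006
1.57 dx 0.9 dz 10.6 ry -0.100
1.67 dx -0.3 dz 10.5 ry -0.015
1.77 dx -1.4 dz 10.4 ry -0.000
1.87 dx -2.4 dz 10.2 ry -0.000
```

Request:
drive_tool --commands '[[[1,0,8],[0,-0.09,0],0.65],[[0,0,8],[0,-0.02,0],0.65],[[-0.7,0,6],[0,0,0],0.65],[[0,0,0],[0,0,0],0.65]]'

```text
t: 13.47
tcp_pos: [0.7241, -0.087, 0.1511]
tcp_rot: [179.8, 45.7, 85.5]
contact_force: [3.1, 2.9, 1.1]
width: 0.0604
gripper_force: 1.5
```

```bash
python3 st.py; python3 arc.py 1.67 1.77 1.87
```

```text
ball 1 s=1.78 d=0.2 [289.6 225.6]
ball 2 s=1.67 d=0.6 [255.9 244.9]
ball 3 s=1.76 d=0.4 [252.9 279.5]
[1.4 1.8 0.3]
cur f,z,lat [ 72.6102582  -72.85358468] 41.87131156850974 0.7990805051026665
1.67 dx 1.8 dz -3.8 ry -0.001
1.77 dx -1.4 dz 10.4 ry -0.000
1.87 dx -2.4 dz 10.2 ry -0.000
```

Request:
drive_tool --commands '[[[0,0,4],[0,0,0],0.65],[[-1,0,4],[0,0,0],0.65],[[0,0,0],[0,0,0],0.65]]'

```text
t: 13.77
tcp_pos: [0.7227, -0.0937, 0.1468]
tcp_rot: [180.0, 46.0, 85.5]
contact_force: [2.2, 2.3, -0.7]
width: 0.0604
gripper_force: 1.5
```

Request:
drive_tool --commands '[[[-1,0,4],[0,0,0],0.65],[[-1,0,2],[0,0,0],0.65],[[0,0,0],[0,0,0],0.65]]'

```text
t: 14.02
tcp_pos: [0.7226, -0.096, 0.1449]
tcp_rot: [179.9, 45.9, 85.6]
contact_force: [0.9, 7.7, 4.0]
width: 0.0605
gripper_force: 3.9
```

```bash
python3 st.py; python3 arc.py 1.77 1.87
```

```text
ball 1 s=1.92 d=0.1 [291.2 227.1]
ball 2 s=1.78 d=0.5 [258.1 241.6]
ball 3 s=1.86 d=0.7 [251.3 278.8]
[1.  7.2 4.1]
cur f,z,lat [ 63.77983736 -79.70344812] 41.46862219812185 0.8006312622046083
1.77 dx 1.6 dz -4.5 ry 0.001
1.87 dx -2.4 dz 10.2 ry -0.000
```

The force is rising at a star angle of about 1.8. I'll push a little harder to confirm the end stop.

Request:
drive_tool --commands '[[[-1,0,4],[0,0,0],0.65],[[0,0,3],[0,0,0],0.65],[[0,0,0],[0,0,0],0.65],[[0,0,0],[0,0,0],0.65]]'

```text
t: 14.4
tcp_pos: [0.7225, -0.0983, 0.143]
tcp_rot: [179.8, 45.7, 85.6]
contact_force: [-1.3, 14.9, 13.1]
width: 0.0607
gripper_force: 8.0
```

```bash
python3 st.py; python3 arc.py 1.77 1.87
```

```text
ball 1 s=1.93 d=0.1 [291.1 227.4]
ball 2 s=1.81 d=0.5 [258.8 240.7]
ball 3 s=1.90 d=0.7 [250.9 278.3]
[-1.2 14.1 11.5]
cur f,z,lat [ 61.51489948 -81.64048721] 41.51567486072036 0.7984728729994965
1.77 dx 1.8 dz -7.4 ry -0.002
1.87 dx -2.4 dz 10.2 ry -0.000
```

The handle has stopped against about 20 N with almost no further movement, so the lid is home. Withdrawing along the tool axis.

Request:
drive_tool --commands '[[[0,0,-8],[0,0,0],0.65],[[0,0,-12],[0,0,0],0.65],[[0,0,-25],[0,0,0],0.65],[[0,0,-30],[0,0,0],0.65],[[0,0,-30],[0,0,0],0.65],[[0,0,-30],[0,0,0],0.65],[[0,0,-30],[0,0,0],0.65],[[0,0,0],[0,0,0],0.65],[[0,0,0],[0,0,0],0.65]]'

```text
t: 15.2
tcp_pos: [0.7307, 0.0139, 0.2555]
tcp_rot: [180.0, 46.2, 85.6]
contact_force: [0.6, -0.1, -0.6]
width: 0.0601
gripper_force: 0.0
```

```bash
python3 st.py; python3 - <<'E'
from h import *
A=snap('scene');B=snap('side')
k=4;f=lambda i:cv2.resize(i,None,fx=k,fy=k,interpolation=cv2.INTER_CUBIC)
m=np.hstack([f(A['frame'][200:300,215:315]),f(B['frame'][140:240,235:335])]);cv2.imwrite('pics/m5.png',m)
for z in(.1,.104): print((proj(A,(.5645,-.1175,z))-[215,200])*k,(proj(B,(.5645,-.1175,z))-[235,140])*k+[400,0])
E
```

```text
ball 1 s=1.79 d=0.2 [289.8 225.8]
ball 2 s=1.77 d=0.5 [257.9 241.9]
ball 3 s=1.86 d=0.7 [251.3 278.7]
[-0.5 -1.2 -0.3]
[154.76414292 224.31900081] [642.18276561 227.23215249]
[154.64231404 221.21210402] [642.30486085 224.02912817]
```

View pics/m5.png

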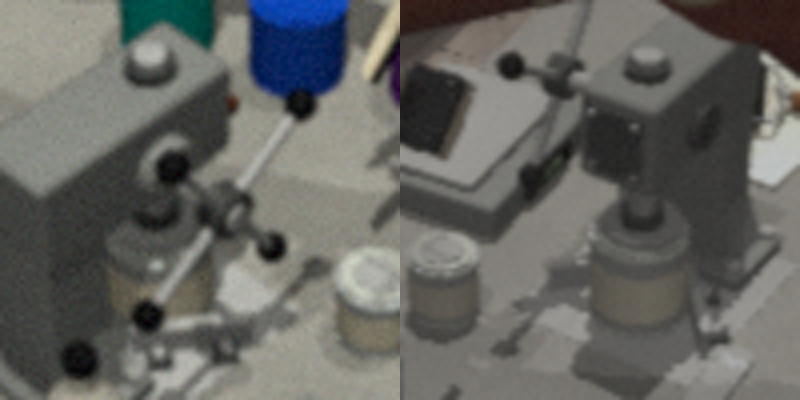

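The plate is down on the lid at side (642,225), the tin is upright and centred in the guide, the star angle is about 1.8, and the robot is clear. Handing in.

```bash
python3 -c "
from cell import r
print(r.finish_job())"
```

```text
the job is handed in; nothing more can be done
None
```

I slid the tin home into the V-guide and turned the star handle to about 1.8 rad. The plate is down on the lid and the robot is clear; the job was handed in at about 15 s, and the hand-in returned no verdict.

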